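# Bring the red flip-cap jar to the front of the spice carousel and hold it there

### The arm

A 7-joint arm with a two-finger parallel gripper is mounted at the origin on a cart in front of the work surface, level with it; the furniture and walls round the work are solid. World frame = base frame: x ahead of the robot, y to its left, z up, the work surface at z = 0. Lengths are in m, angles in rad, forces in N, time in s.
With the tool pointing down it reaches from about 0.425 to 0.925 m from the base axis. Payload 6.8 kg.
Tool frame: the origin (TCP) lies between the finger pads; the fingertips stand 11 mm ahead of it and the grasp point (between the pads) lies 8 mm behind it; z points along the fingers, y is the line along which they close (so a half turn about z gives the same grasp; the last joint's range is limited). The gripper opens to 85 mm and grips with 20 to 120 N. Pads are 22 mm wide; open, the fingers measure 114 mm over their backs; the gripper's body (76 mm by 85 mm) begins 54 mm behind the grasp point. The pads swing forward as they close: fully open they stand 13 mm farther back than shut.
Start: joints at [1.201, 0.477, 0.022, 1.555, -0.011, 1.109, -0.083], TCP at [0.175, -0.652, 0.242] pointing down, gripper open.
Joint ranges: [-2.96, 2.96], [-0.34, 2.1], [-1.41, 1.46], [0.24, 2.44], [-1.37, 4.51], [0.17, 1.92], [-2.96, 2.96]. Speed limits (rad/s): [2.39, 2.39, 3.14, 3.14, 3.14, 3.14, 3.14].

### API

Orientations are given as a rotation vector (axis times angle).
In Python, from bench import r gives the robot as it stands.
- The arm moves only by the tool send_rows, never from a script. Its argument "deltas" is a list of rows, each an object of numbers: "dx", "dy", "dz": the shift along the world's x, y, z in mm; "rx", "ry", "rz": the turn, a rotation vector about the world's x, y, z in degrees. A call has 1 to 5 rows; each row is the pose to reach, as a shift and turn from the pose commanded when the call began; what a row does not reach only later rows make up. A row lasts 1/12 s, in which the tool goes at most 41.7 mm and 7.16 degrees, less where a joint would pass 70% of its speed; a pose out of reach is approached as far as the arm can. A call with a gripper value outside its range is refused whole. "jaw" is the finger opening in mm, from 0 to 85.4, set as the call begins (left out, the last holds). The fingers move at their own pace and stop on an object; "newtons" is the grip in N (left out, the last holds). Time passes only in rows, so rows that repeat a pose let the fingers close. It gives the time, the measured TCP pose, the force, the opening and the grip force at its end, in the units of the state.
- r.get_obs(): the state, without advancing time (a new reading comes with each control period).
- r.grab_frame(name): name is "side" or "top" or "wrist"; returns a dict with "frame" (480x640x3 uint8, blue, green, red), "z_map" (480x640 float32, m along the optical axis (not along the pixel's ray), 0 where there is no reading), "vertical_fov" (degrees; the focal length in pixels is half the picture's height over the tangent of half this angle, whatever the lens; pixels are square), "cx", "cy" (the principal point, pixels), "xyz" and "orientation" of the camera in the world. Camera axes: x right, y down, z forward; pixel columns grow to the right and rows downward; lengths in m; the calibration is good to about 2 mm. A picture is of the moment at which its call begins.
- r.hand_in(): hands the job in; it is judged then, once.
The state is a dict: "clock": time; "joints": joint angles; "qvel": joint speeds; "tau": joint torques, N m; "tcp_pos": TCP position; "orientation": TCP orientation; "contact_force": force on the tool from outside, world axes, zero at the start; "moment": the same for the moment, N m; "grip_width": finger opening in m; "gripper_force": force on a finger pad.
Only numpy, scipy, OpenCV 4.12 (cv2) and the standard library are available. Lean on these libraries where they do the work, as an engineer would, in place of code of your own. Each camera call takes 0.05 s, during which the arm holds its last target. There are 200 camera calls.

### The job

The red-capped jar on the spice carousel was left open: first press its flip cap fully shut, then turn the carousel until that jar stands squarely at the front, in line with the yellow pointer on the foot. Finish while still gripping the white knob on top, holding the carousel still; do not let go. Leave the salt shaker, lemon, honey jar and garlic beside it where they are.

Things in the scene. Friction and masses are not known exactly. Their poses are not given: they have to be found in the camera images.
- carousel_base: round dark foot of the spice carousel, 216 mm across, 10 mm high, fixed to the worktop. Origin: centre of its underside, on the vertical axis about which the carousel turns; z up; its -x axis points along the yellow front pointer (the foot may stand turned). Wall cabinets hang behind: keep the wrist clear of them, leaning the tool back towards the robot by up to 20 degrees.
- pointer (a point): centre of the top of the yellow pointer, a 16 mm wide tab that sticks out 14 mm from the foot; this point lies 112 mm from the carousel's axis, 10 mm above the worktop. It marks the front.
- turntable (a joint): angle of the turntable against the foot in rad, growing anticlockwise seen from above. At 0 (and likewise at 6.283) the red jar stands exactly at the front pointer. It turns freely either way (stops at -7 and 7) with light friction (about 0.05 N m) and stays where it is left.
- knob: round white fluted knob on the post in the middle of the turntable, fixed to it and turning with it: 38 to 40 mm across, from 155 mm (origin, centre of its underside) to 185 mm above the worktop. The post below it is 14 mm thick.
- knob_grip (a point): centre of the knob, half-way up (170 mm above the worktop), on the carousel's axis. Below it the turntable is a wooden disc 208 mm across, top 20 mm above the worktop, with five jars fixed on it 72 degrees apart, their axes 72 mm from its axis: four 45 mm wide jars with dark lids (tops 125 mm above the worktop) and the red-capped one.
- jar_mouth (a point): centre of the top face of the red-capped jar's collar (43 mm across), 128 mm above the worktop, 72 mm from the carousel's axis. The jar: brown glass, 45 mm wide, white label with a red band, fixed on the turntable. The frame turns with it: +y points level from the jar's axis to the cap's hinge (clockwise along the rim, seen from above); -x points straight outward from the carousel's axis.
- cap_hinge (a point): middle of the flip cap's hinge line, 22 mm from the jar's axis along the jar's +y, 130 mm above the worktop. The hinge line runs radially to the carousel.
- cap_edge (a point): far edge of the red flip cap at its thumb lip, 43 mm from the hinge. The cap is a disc 42 mm across and 8 mm thick.
- flip_cap (a joint): opening of the flip cap in rad: 0 shut (cap flat on the collar, its top 138 mm above the worktop), 1.57 standing upright, 1.9 its stop, leaning back away from the jar. A light friction hinge (0.006 N m): the cap stays where it is left, and needs only a light push over from behind (towards the jar's -y), then down.
- salt_shaker: salt shaker with a grey top, 44 mm wide, 90 mm high, loose bystander; origin at the centre of its underside.
- lemon: lemon, 78x55x56 mm, loose bystander; origin at its underside.
- honey_jar: glass honey jar with a green lid, 67 mm wide, 100 mm high, loose bystander; origin at the centre of its underside.
- garlic: garlic bulb, 60 mm wide, 59 mm high, loose bystander; origin at its underside.

How it is judged:
By the outcome, as a careful person would: the job done as asked, in the order asked, and still so for the second after the job is handed in, while the arm keeps its last pose, push and grip.
It also fails if it takes over 72 s, if anything falls off the work surface, if the arm or the gripper's body presses on something with over 40 N, if the wrist force passes 120 N, or if a joint passes its speed limit or range.

## Working session

There is one attempt and no reset: what is moved stays moved. The work goes in short steps, Python scripts to look and compute and a tool call to move; the robot and the scene stay as the last step left them, time stands still between calls to the robot, and variables do not carry over. Pictures are saved under pics/ and viewed, at most 10 in all, crops included, and the job is handed in when it is done.

Besides the shell and the picture viewer there is one more tool, called by a JSON object that holds its "name" and its "arguments", one argument or row to a line. send_rows: Moves the arm, as the interface text tells. Its arguments: {"type":"object","properties":{"deltas":{"type":"array","items":{"type":"object","properties":{"dx":{"type":"number"},"dy":{"type":"number"},"dz":{"type":"number"},"rx":{"type":"number"},"ry":{"type":"number"},"rz":{"type":"number"}}}},"jaw":{"type":"number"},"newtons":{"type":"number"}},"required":["deltas"]}

```bash
mkdir -p pics; cat > h.py <<'E'
import numpy as np, cv2
from scipy.spatial.transform import Rotation as R
from bench import r
def grab(n):
    f=r.grab_frame(n); o=np.array(f["orientation"],float)
    f["R"]=R.from_rotvec(o).as_matrix() if o.size==3 else o.reshape(3,3)
    f["f"]=240/np.tan(np.radians(f["vertical_fov"])/2); f["t"]=np.array(f["xyz"])
    v,u=np.mgrid[:480,:640]; z=f["z_map"]
    f["P"]=np.dstack([(u-f["cx"])/f["f"]*z,(v-f["cy"])/f["f"]*z,z])@f["R"].T+f["t"]
    return f
E
python3 - <<'E'
from h import *
for n in ("side","top"):
    f=grab(n); cv2.imwrite(f"pics/{n}1.png",f["frame"]); np.save(f"pics/{n}.npy",f["P"])
    print(n,f["t"],f["f"],f["R"].round(2).tolist())
o=r.get_obs();print(o["tcp_pos"],o["orientation"],o["contact_force"],o["grip_width"])
E
```

```text
side [ 0.27798786 -1.21965928  0.87837936] 558.4433488505874 [[0.99, -0.07, 0.15], [-0.16, -0.52, 0.84], [0.02, -0.85, -0.53]]
top [ 0.34710212 -0.01211574  1.39546274] 557.7555751495235 [[-0.03, -0.99, 0.1], [-1.0, 0.03, -0.0], [0.0, -0.1, -1.0]]
[ 0.17456658 -0.65151004  0.24142988] [-3.11313611e+00 -4.09838371e-01  5.60634058e-04] [0.98005624 0.60402955 0.18269263] 0.08488627301747156
```

View pics/side1.png

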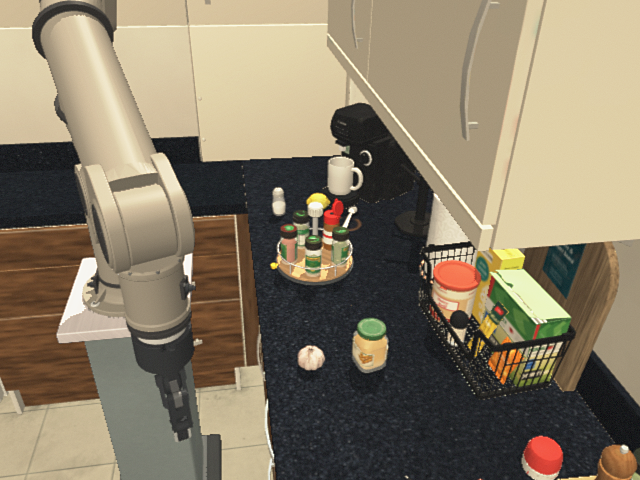

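View pics/top1.png

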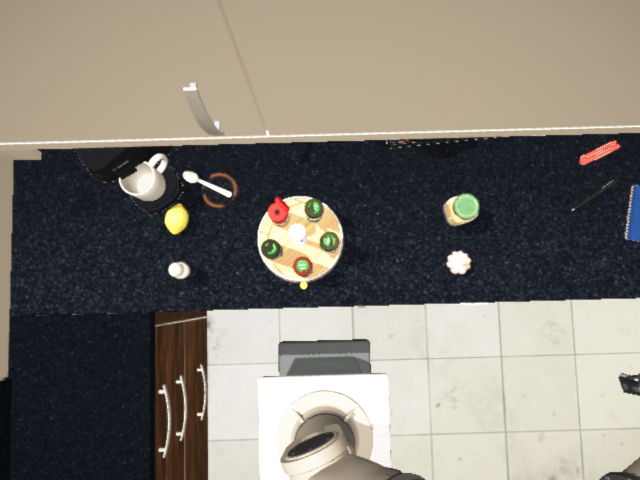

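The side view shows the carousel at about (315,250), with the red cap open at (337,208). In the top view the carousel centre is at (300,237), the yellow pointer at (304,285), and the red jar at (278,212) with its cap standing open at (281,203). Next I'll measure these.

```bash
python3 - <<'E'
from h import *
import glob
def hsv(n): return cv2.cvtColor(cv2.imread(f"pics/{n}1.png"),cv2.COLOR_BGR2HSV)
P=np.load("pics/top.npy");H=hsv("top")
def blob(m,nm,P):
    n,l,s,c=cv2.connectedComponentsWithStats(m.astype(np.uint8))
    for i in range(1,n):
        if s[i,4]>=12: q=P[l==i]; print(nm,s[i],"med",np.median(q,0).round(4),"mean",q.mean(0).round(4),"min",q.min(0).round(3),"max",q.max(0).round(3))
v,u=np.mgrid[:480,:640]; roi=(abs(u-300)<60)&(abs(v-240)<60)
blob(roi&(H[...,0]>22)&(H[...,0]<35)&(H[...,1]>170)&(H[...,2]>120)&(v>278),"yellow",P)
blob(roi&((H[...,0]<6)|(H[...,0]>174))&(H[...,1]>180)&(H[...,2]>80),"red",P)
blob(roi&(P[...,2]>.175)&(P[...,2]<.2)&(H[...,1]<60),"knob",P)
for lo,hi in((.118,.132),(.132,.2)): blob(roi&(P[...,2]>lo)&(P[...,2]<hi),f"z{lo}",P)
m=roi&(P[...,2]>.012)&(P[...,2]<.03)
q=P[m]; (c,rad)=cv2.minEnclosingCircle(q[:,:2].astype(np.float32));print("disc",c,rad)
S=np.load("pics/side.npy");HS=hsv("side")
roi=(abs(u-315)<60)&(abs(v-240)<60)
blob(roi&((HS[...,0]<6)|(HS[...,0]>174))&(HS[...,1]>180)&(HS[...,2]>80),"sred",S)
blob(roi&(HS[...,0]>22)&(HS[...,0]<35)&(HS[...,1]>150)&(v>255),"syellow",S)
blob(roi&(S[...,2]>.155)&(S[...,2]<.2)&(HS[...,1]<60),"sknob",S)
# cabinets: lowest points near carousel
m=(P[...,2]>.3)&(abs(P[...,1]-.06)<.3)&(P[...,0]>.5); print("cab",P[m].min(0))
f=cv2.imread("pics/top1.png")[180:300,240:360]; g=cv2.imread("pics/side1.png")[180:300,255:375]
cv2.imwrite("pics/c1.png",cv2.resize(np.hstack([f,g]),(800,400),interpolation=cv2.INTER_CUBIC))
E
```

```text
red [268 197  21  26 135] med [0.5499 0.0815 0.1566] mean [0.5489 0.0841 0.1463] min [ 0.347 -0.012 -0.005] max [0.6   0.125 1.395]
knob [288 224  18  18 240] med [0.4871 0.0466 0.1842] mean [0.4871 0.047  0.184 ] min [0.468 0.029 0.176] max [0.505 0.067 0.192]
z0.118 [304 198  19  20 285] med [0.549  0.0111 0.125 ] mean [0.5492 0.011  0.1249] min [ 0.527 -0.01   0.118] max [0.573 0.032 0.132]
z0.118 [268 203  18  19 229] med [0.5391 0.0967 0.1278] mean [0.5392 0.0967 0.1277] min [0.52  0.076 0.12 ] max [0.562 0.115 0.132]
z0.118 [320 231  19  20 293] med [ 0.4716 -0.0232  0.125 ] mean [ 0.4722 -0.0231  0.1249] min [ 0.451 -0.044  0.118] max [ 0.495 -0.003  0.131]
z0.118 [260 239  20  20 292] med [0.4587 0.1123 0.1249] mean [0.4585 0.1128 0.1247] min [0.436 0.091 0.118] max [0.48  0.135 0.132]
z0.118 [293 257  19  19 286] med [0.4157 0.0396 0.1246] mean [0.4158 0.0398 0.1246] min [0.395 0.019 0.118] max [0.437 0.061 0.132]
z0.132 [275 197  15  15 109] med [0.5518 0.0795 0.1646] mean [0.5527 0.0798 0.1626] min [0.537 0.065 0.139] max [0.572 0.095 0.181]
z0.132 [288 224  18  18 252] med [0.4866 0.0466 0.184 ] mean [0.4864 0.047  0.1832] min [0.468 0.029 0.159] max [0.505 0.067 0.192]
disc (0.4815503656864166, 0.047902099788188934) 0.11173395812511444
sred [324 198  20  27 326] med [0.5445 0.0767 0.126 ] mean [0.5451 0.0902 0.1278] min [ 0.519  0.059 -0.006] max [0.607 0.363 0.174]
syellow [270 262   8   6  28] med [0.3722 0.0362 0.0063] mean [ 0.3692 -0.0055  0.0365] min [ 0.278 -1.22  -0.004] max [0.383 0.062 0.878]
sknob [308 202  15  16 196] med [0.485  0.0323 0.1762] mean [0.4847 0.0351 0.1734] min [0.467 0.02  0.155] max [0.504 0.064 0.185]
cab [ 0.5806462  -0.23999788  0.45012772]
```

View pics/c1.png

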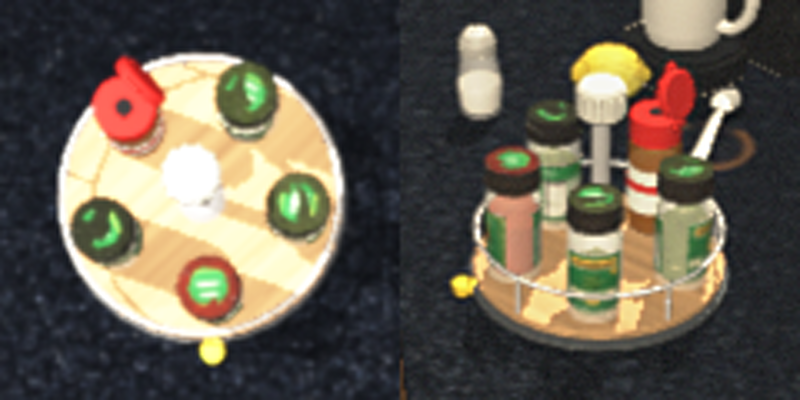

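The crop confirms the cap stands upright on the red jar at about 42° from the carousel's axis. I'll start moving toward it, raised and with the fingers closed, and refine the pointer direction at the same time.

{"name": "send_rows", "arguments": {
  "deltas": [
    {"dx": 60,"dy": 50,"dz": 60,"rz": 30},
    {"dx": 90,"dy": 90,"dz": 70,"rz": 30},
    {"dx": 120,"dy": 120,"dz": 80,"rz": 35},
    {"dx": 150,"dy": 150,"dz": 90,"rz": 35},
    {"dx": 180,"dy": 180,"dz": 90,"rz": 35}
  ],
  "jaw": 0
}}

```text
$.deltas[0]: bad value
```

```bash
python3 - <<'E'
from h import *
f=grab("top");H=cv2.cvtColor(f["frame"],cv2.COLOR_BGR2HSV)
C=np.array([.487,.0474])
def ray(f,u,v,z):
    d=f["R"]@np.array([(u-f["cx"])/f["f"],(v-f["cy"])/f["f"],1]);return f["t"]+d*(z-f["t"][2])/d[2]
for n,(u0,v0) in(("top",(304,285)),("side",(273,265))):
    f=grab(n);H=cv2.cvtColor(f["frame"],cv2.COLOR_BGR2HSV)
    m=np.zeros((480,640),bool);m[v0-9:v0+10,u0-9:u0+10]=1
    m&=(H[...,0]>20)&(H[...,0]<36)&(H[...,1]>120)&(H[...,2]>100)
    v,u=np.nonzero(m);p=ray(f,u.mean(),v.mean(),.008);d=p[:2]-C
    print(n,m.sum(),u.mean(),v.mean(),p,np.degrees(np.arctan2(d[1],d[0])),np.hypot(*d))
E
```

```text
top 35 303.65714285714284 284.9714285714286 [0.37492193 0.04148719 0.008     ] -176.9800925467628 0.11223392856824946
side 44 273.54545454545456 265.1136363636364 [0.37259239 0.0340114  0.008     ] -173.32529439500712 0.11518834665324013
```

{"name": "send_rows", "arguments": {
  "deltas": [
    {"dx": 20,"dy": 20,"dz": 25,"rx": 0,"ry": 0,"rz": 7},
    {"dx": 45,"dy": 45,"dz": 40,"rx": 0,"ry": 0,"rz": 14},
    {"dx": 70,"dy": 70,"dz": 55,"rx": 0,"ry": 0,"rz": 21},
    {"dx": 95,"dy": 95,"dz": 70,"rx": 0,"ry": 0,"rz": 28},
    {"dx": 120,"dy": 120,"dz": 80,"rx": 0,"ry": 0,"rz": 35}
  ],
  "jaw": 0
}}

```text
clock: 0.67
tcp_pos: [0.2959, -0.5311, 0.324]
orientation: [2.842, 1.335, 0.0]
contact_force: [-0.0, -1.2, -0.0]
grip_width: 0.0256
gripper_force: 0.0
```

{"name": "send_rows", "arguments": {
  "deltas": [
    {"dx": 25,"dy": 30,"dz": 0,"rx": 0,"ry": 0,"rz": 7},
    {"dx": 50,"dy": 60,"dz": 0,"rx": 0,"ry": 0,"rz": 14},
    {"dx": 75,"dy": 90,"dz": 0,"rx": 0,"ry": 0,"rz": 21},
    {"dx": 95,"dy": 125,"dz": 0,"rx": 0,"ry": 0,"rz": 28},
    {"dx": 115,"dy": 160,"dz": 0,"rx": 0,"ry": 0,"rz": 35}
  ]
}}

```text
clock: 1.08
tcp_pos: [0.4105, -0.3703, 0.3223]
orientation: [2.31, 2.129, -0.0]
contact_force: [0.1, 0.0, 0.4]
grip_width: -0.0001
gripper_force: 0.0
```

{"name": "send_rows", "arguments": {
  "deltas": [
    {"dx": 15,"dy": 36,"dz": 0,"rx": 0,"ry": 0,"rz": 7},
    {"dx": 30,"dy": 72,"dz": 0,"rx": 0,"ry": 0,"rz": 14},
    {"dx": 45,"dy": 108,"dz": 0,"rx": 0,"ry": 0,"rz": 21},
    {"dx": 55,"dy": 144,"dz": 0,"rx": 0,"ry": 0,"rz": 28},
    {"dx": 60,"dy": 180,"dz": 0,"rx": 0,"ry": 0,"rz": 35}
  ]
}}

```text
clock: 1.5
tcp_pos: [0.4706, -0.1899, 0.3224]
orientation: [1.561, 2.726, 0.001]
contact_force: [0.6, -0.1, -0.3]
grip_width: -0.0001
gripper_force: 0.0
```

{"name": "send_rows", "arguments": {
  "deltas": [
    {"dx": 0,"dy": 36,"dz": 0,"rx": 0,"ry": 0,"rz": 6},
    {"dx": 0,"dy": 72,"dz": 0,"rx": 0,"ry": 0,"rz": 12},
    {"dx": 0,"dy": 108,"dz": 0,"rx": 0,"ry": 0,"rz": 12},
    {"dx": 0,"dy": 140,"dz": 0,"rx": 0,"ry": 0,"rz": 12},
    {"dx": 0,"dy": 140,"dz": 0,"rx": 0,"ry": 0,"rz": 12}
  ]
}}

```text
clock: 1.92
tcp_pos: [0.4696, -0.0447, 0.323]
orientation: [1.264, 2.876, 0.003]
contact_force: [0.1, 0.8, -0.1]
grip_width: 0.0001
gripper_force: 0.0
```

```bash
python3 - <<'E'
from h import *
o=r.get_obs();print(o["joints"],o["tcp_pos"],R.from_rotvec(o["orientation"]).as_matrix().round(2).tolist())
f=grab("wrist");cv2.imwrite("pics/w1.png",f["frame"]);print(f["t"],f["R"].round(2).tolist())
E
```

```text
[ 0.60734201  0.11578554 -0.68790671  1.88215819  0.07802184  1.16947291
  0.6350399 ] [ 0.46957103 -0.04472034  0.32299087] [[-0.68, 0.74, 0.0], [0.74, 0.68, 0.0], [0.0, 0.0, -1.0]]
[0.42028957 0.01065791 0.4553169 ] [[0.74, 0.65, 0.2], [0.68, -0.71, -0.21], [0.0, 0.29, -0.96]]
```

View pics/w1.png

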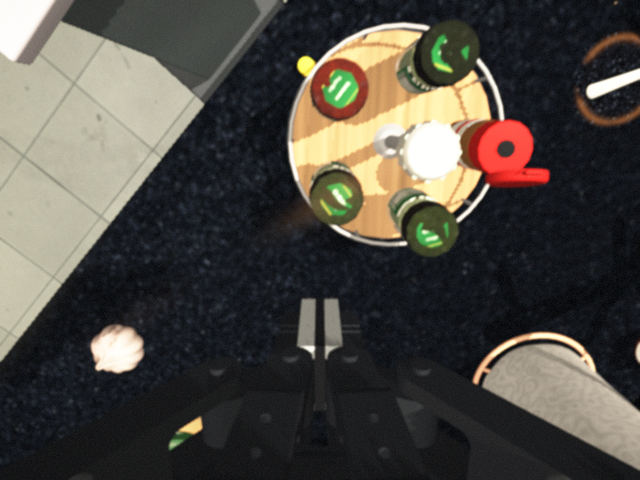

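The wrist view shows the pointer at (305,66), the knob at (431,151), the red collar at (505,147), and the cap standing up at about (519,177). I'll measure these from it.

```bash
cat >> h.py <<'E'
def comps(m,nm,f,mn=20):
    n,l,s,c=cv2.connectedComponentsWithStats(m.astype(np.uint8))
    for i in range(1,n):
        if s[i,4]>=mn:
            q=f["P"][l==i]; print(nm,c[i].round(1),s[i,4],"med",np.median(q,0).round(4),"lo",np.percentile(q,3,0).round(4),"hi",np.percentile(q,97,0).round(4))
E
python3 - <<'E'
from h import *
f=grab("wrist");H=cv2.cvtColor(f["frame"],cv2.COLOR_BGR2HSV);P=f["P"];v,u=np.mgrid[:480,:640];z=P[...,2]
roi=(v<270)&(u>270)&(u<560)
yl=roi&(H[...,0]>20)&(H[...,0]<36)&(H[...,1]>150)&(u<325)&(v<85)
comps(yl,"yel",f)
comps(roi&(z>.178)&(z<.192)&(H[...,1]<70),"knob",f)
comps(roi&(z>.117)&(z<.135),"jars",f,200)
comps(roi&(z>.135)&(z<.178)&(H[...,1]>150),"cap",f)
q=P[roi&(z>.135)&(z<.2)&(H[...,1]>150)&(u>450)]
for d in((.669,-.743),(.743,.669)):
    s=(q[:,:2]-[.5405,.0955])@np.array(d);print(np.percentile(s,[1,10,50,90,99]).round(4))
s=(q[:,:2]-[.5405,.0955])@np.array((.669,-.743))
for a in np.arange(.135,.185,.006):
    k=(q[:,2]>=a)&(q[:,2]<a+.006)
    if k.any(): print(a.round(3),k.sum(),s[k].min().round(4),s[k].max().round(4))
E
```

```text
yel [307.   62.2] 155 med [0.3738 0.04   0.0094] lo [ 0.3641  0.0337 -0.0006] hi [0.3797 0.051  0.0122]
knob [435.2 145.2] 2801 med [0.4853 0.0468 0.1853] lo [0.4697 0.0305 0.1804] hi [0.502  0.063  0.1868]
jars [452.3  46.5] 3229 med [0.4572 0.1123 0.1253] lo [0.4384 0.0926 0.1209] hi [0.4765 0.1318 0.1269]
jars [343.1  82.8] 2843 med [0.415  0.04   0.1253] lo [0.3966 0.0209 0.1236] hi [0.4342 0.0588 0.1269]
jars [506.8 140.9] 2506 med [0.5374 0.095  0.1285] lo [0.5202 0.0754 0.1199] hi [0.5573 0.1131 0.1306]
jars [340.2 193.3] 2321 med [ 0.4708 -0.0224  0.1254] lo [ 0.4518 -0.0416  0.1224] hi [ 0.4899 -0.0037  0.1269]
jars [435.1 225.3] 2252 med [0.5471 0.0113 0.1253] lo [ 0.5282 -0.0079  0.1201] hi [0.5673 0.0301 0.1269]
cap [521.5 172.1] 1012 med [0.5473 0.078  0.1667] lo [0.5369 0.0658 0.1438] hi [0.566  0.0919 0.1772]
[0.0114 0.0128 0.018  0.025  0.028 ]
[-0.021  -0.0192 -0.0061  0.0101  0.0164]
0.135 24 0.0278 0.0283
0.141 53 0.0183 0.0278
0.147 73 0.0171 0.0261
0.153 115 0.0149 0.024
0.159 177 0.0135 0.0226
0.165 307 0.0114 0.021
0.171 224 0.0112 0.0195
0.177 60 0.0114 0.0141
```

{"name": "send_rows", "arguments": {
  "deltas": [
    {"dx": 10,"dy": -5,"dz": -25,"rx": 0,"ry": -4,"rz": 0},
    {"dx": 20,"dy": -10,"dz": -50,"rx": 0,"ry": -8,"rz": 0},
    {"dx": 30,"dy": -15,"dz": -75,"rx": 0,"ry": -12,"rz": 0},
    {"dx": 40,"dy": -20,"dz": -100,"rx": 0,"ry": -16,"rz": 0},
    {"dx": 50,"dy": -20,"dz": -130,"rx": 0,"ry": -20,"rz": 0}
  ]
}}

```text
clock: 2.43
tcp_pos: [0.5206, -0.0752, 0.1925]
orientation: [1.148, 2.565, 0.203]
contact_force: [0.6, -1.6, -0.4]
grip_width: 0.0001
gripper_force: 0.0
```

{"name": "send_rows", "arguments": {
  "deltas": [
    {"dx": 15,"dy": 5,"dz": 0,"rx": 0,"ry": 0,"rz": 0},
    {"dx": 30,"dy": 25,"dz": 0,"rx": 0,"ry": 0,"rz": 0},
    {"dx": 46,"dy": 50,"dz": 0,"rx": 0,"ry": 0,"rz": 0},
    {"dx": 46,"dy": 75,"dz": 0,"rx": 0,"ry": 0,"rz": 0},
    {"dx": 46,"dy": 100,"dz": 0,"rx": 0,"ry": 0,"rz": 0}
  ]
}}

```text
clock: 2.85
tcp_pos: [0.5668, 0.0269, 0.192]
orientation: [1.15, 2.57, 0.201]
contact_force: [-0.5, -0.6, 1.2]
grip_width: -0.0001
gripper_force: 0.0
```

{"name": "send_rows", "arguments": {
  "deltas": [
    {"dx": 0,"dy": 10,"dz": -12,"rx": 0,"ry": 0,"rz": 0},
    {"dx": 1,"dy": 20,"dz": -24,"rx": 0,"ry": 0,"rz": 0},
    {"dx": 1,"dy": 30,"dz": -24,"rx": 0,"ry": 0,"rz": 0},
    {"dx": -3,"dy": 34,"dz": -24,"rx": 0,"ry": 0,"rz": 0},
    {"dx": -7,"dy": 39,"dz": -24,"rx": 0,"ry": 0,"rz": 0}
  ]
}}

```text
clock: 3.27
tcp_pos: [0.5588, 0.0659, 0.1681]
orientation: [1.147, 2.571, 0.201]
contact_force: [-0.3, -0.5, 0.6]
grip_width: 0.0001
gripper_force: 0.0
```

{"name": "send_rows", "arguments": {
  "deltas": [
    {"dx": -4,"dy": 5,"dz": 0,"rx": 0,"ry": 0,"rz": 0},
    {"dx": -8,"dy": 9,"dz": 0,"rx": 0,"ry": 0,"rz": 0},
    {"dx": -13,"dy": 14,"dz": 0,"rx": 0,"ry": 0,"rz": 0},
    {"dx": -17,"dy": 19,"dz": 0,"rx": 0,"ry": 0,"rz": 0},
    {"dx": -22,"dy": 24,"dz": 0,"rx": 0,"ry": 0,"rz": 0}
  ]
}}

```text
clock: 3.68
tcp_pos: [0.5364, 0.0912, 0.1686]
orientation: [1.146, 2.572, 0.202]
contact_force: [0.5, 0.0, 0.6]
grip_width: 0.0001
gripper_force: 0.1
```

```bash
python3 - <<'E'
from h import *
o=r.get_obs();print(o["tcp_pos"],o["contact_force"],o["joints"].round(2) if hasattr(o["joints"],"round") else o["joints"])
f=grab("wrist");g=grab("side")
cv2.imwrite("pics/w2.png",np.hstack([f["frame"][:300,240:640],cv2.resize(g["frame"][170:290,250:410],(400,300))]))
E
```

```text
[0.53643125 0.09118311 0.16857933] [0.50311756 0.00740816 0.62584114] [ 0.12  0.26 -0.53  2.16  0.57  0.49 -0.12]
```

View pics/w2.png

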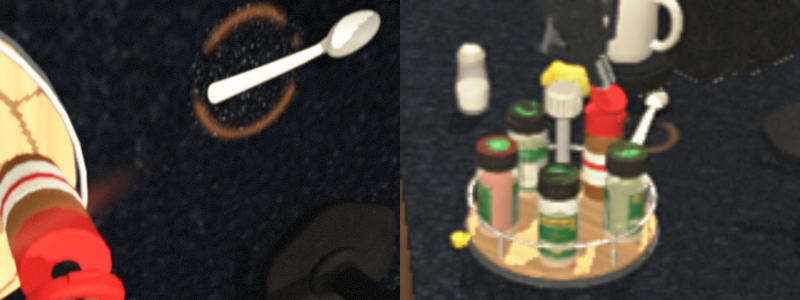

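{"name": "send_rows", "arguments": {
  "deltas": [
    {"dx": -2,"dy": 3,"dz": 0,"rx": 0,"ry": 3,"rz": 0},
    {"dx": -4,"dy": 5,"dz": -2,"rx": 0,"ry": 6,"rz": 0},
    {"dx": -5,"dy": 7,"dz": -6,"rx": 0,"ry": 10,"rz": 0},
    {"dx": -5,"dy": 8,"dz": -10,"rx": 0,"ry": 10,"rz": 0},
    {"dx": -5,"dy": 8,"dz": -13,"rx": 0,"ry": 10,"rz": 0}
  ]
}}

```text
clock: 4.2
tcp_pos: [0.5324, 0.099, 0.1549]
orientation: [1.213, 2.721, 0.108]
contact_force: [-0.5, 0.3, 0.3]
grip_width: 0.0002
gripper_force: 0.1
```

{"name": "send_rows", "arguments": {
  "deltas": [
    {"dx": 0,"dy": 0,"dz": -1,"rx": 0,"ry": 0,"rz": 0},
    {"dx": 0,"dy": 0,"dz": -2,"rx": 0,"ry": 0,"rz": 0},
    {"dx": 0,"dy": 0,"dz": -3,"rx": 0,"ry": 0,"rz": 0},
    {"dx": 0,"dy": 0,"dz": -4,"rx": 0,"ry": 0,"rz": 0},
    {"dx": 0,"dy": 0,"dz": -4,"rx": 0,"ry": 0,"rz": 0}
  ]
}}

```text
clock: 4.62
tcp_pos: [0.5314, 0.0989, 0.1512]
orientation: [1.212, 2.722, 0.106]
contact_force: [0.0, 0.2, 0.0]
grip_width: -0.0001
gripper_force: 0.0
```

{"name": "send_rows", "arguments": {
  "deltas": [
    {"dx": 0,"dy": 0,"dz": -1,"rx": 0,"ry": 0,"rz": 0},
    {"dx": 0,"dy": 0,"dz": -2,"rx": 0,"ry": 0,"rz": 0},
    {"dx": 0,"dy": 0,"dz": -2,"rx": 0,"ry": 0,"rz": 0}
  ]
}}

```text
clock: 4.87
tcp_pos: [0.5322, 0.0989, 0.1499]
orientation: [1.212, 2.721, 0.106]
contact_force: [-1.9, 0.3, 5.2]
grip_width: -0.0001
gripper_force: 2.9
```

{"name": "send_rows", "arguments": {
  "deltas": [
    {"dx": 0,"dy": 0,"dz": -1,"rx": 0,"ry": 0,"rz": 0},
    {"dx": 0,"dy": 0,"dz": -1,"rx": 0,"ry": 0,"rz": 0}
  ]
}}

```text
clock: 5.03
tcp_pos: [0.5327, 0.0986, 0.1495]
orientation: [1.212, 2.72, 0.106]
contact_force: [-3.0, -3.0, 11.2]
grip_width: -0.0
gripper_force: 5.4
```

{"name": "send_rows", "arguments": {
  "deltas": [
    {"dx": 0,"dy": 0,"dz": 15,"rx": 0,"ry": 0,"rz": 0},
    {"dx": -5,"dy": 0,"dz": 45,"rx": 0,"ry": 4,"rz": 0},
    {"dx": -20,"dy": -10,"dz": 80,"rx": 0,"ry": 7,"rz": 0},
    {"dx": -45,"dy": -40,"dz": 110,"rx": 0,"ry": 10,"rz": 0},
    {"dx": -60,"dy": -70,"dz": 125,"rx": 0,"ry": 10,"rz": 0}
  ]
}}

```text
clock: 5.45
tcp_pos: [0.4741, 0.0328, 0.2751]
orientation: [1.272, 2.872, 0.006]
contact_force: [1.3, -3.1, 0.3]
grip_width: -0.0001
gripper_force: 0.0
```

{"name": "send_rows", "arguments": {
  "deltas": [
    {"dx": 0,"dy": -15,"dz": 10,"rx": 0,"ry": 0,"rz": -7},
    {"dx": 0,"dy": -30,"dz": 20,"rx": 0,"ry": 0,"rz": -14},
    {"dx": 0,"dy": -45,"dz": 20,"rx": 0,"ry": 0,"rz": -21},
    {"dx": 0,"dy": -60,"dz": 20,"rx": 0,"ry": 0,"rz": -28},
    {"dx": 0,"dy": -60,"dz": 20,"rx": 0,"ry": 0,"rz": -35}
  ],
  "jaw": 85
}}

```text
clock: 5.87
tcp_pos: [0.4726, -0.0327, 0.2923]
orientation: [2.093, 2.341, -0.001]
contact_force: [-0.5, -0.9, -0.4]
grip_width: 0.0606
gripper_force: 0.0
```

```bash
python3 - <<'E'
from h import *
o=r.get_obs();print(o["tcp_pos"],o["orientation"],R.from_rotvec(o["orientation"]).as_matrix()[:,0].round(3),o["joints"])
f=grab("wrist");cv2.imwrite("pics/w3.png",f["frame"])
H=cv2.cvtColor(f["frame"],cv2.COLOR_BGR2HSV);P=f["P"];z=P[...,2];v,u=np.mgrid[:480,:640]
roi=(abs(P[...,0]-.487)<.13)&(abs(P[...,1]-.047)<.13)
comps(roi&(z>.117)&(z<.128),"jars",f,150)
comps(roi&(z>.128)&(z<.150),"cap",f,50); comps(roi&(z>.150)&(z<.178)&(H[...,1]>150),"high",f)
comps(roi&(z>.178)&(z<.192)&(H[...,1]<70),"knob",f)
comps((H[...,0]>20)&(H[...,0]<36)&(H[...,1]>150)&(np.hypot(P[...,0]-.374,P[...,1]-.04)<.03),"yel",f)
E
```

```text
[ 0.47263098 -0.03271029  0.29233444] [ 2.09335064e+00  2.34069879e+00 -1.49419052e-03] [-0.111  0.994 -0.002] [ 0.44387727  0.13287091 -0.5499054   1.9275445   0.07955641  1.10164182
 -0.02665428]
jars [322.5  19.2] 2493 med [0.46   0.1059 0.1253] lo [0.4402 0.0926 0.1205] hi [0.4786 0.1168 0.1269]
jars [417.8  65.5] 289 med [0.524  0.0832 0.124 ] lo [0.5202 0.0734 0.1174] hi [0.5454 0.1046 0.1279]
jars [249.5 113.3] 3281 med [0.4159 0.0416 0.1253] lo [0.3969 0.0224 0.1233] hi [0.4351 0.06   0.1268]
jars [427.4 178. ] 2968 med [0.5474 0.0111 0.1254] lo [ 0.5283 -0.0082  0.1205] hi [0.5672 0.0298 0.1268]
jars [317.8 210.2] 2730 med [ 0.4708 -0.0214  0.1255] lo [ 0.452  -0.0413  0.1221] hi [ 0.4895 -0.0027  0.1269]
cap [445.   49.5] 4045 med [0.5397 0.0942 0.1383] lo [0.522  0.0753 0.1298] hi [0.5588 0.113  0.1399]
knob [359.4 114.5] 3675 med [0.4867 0.0478 0.1853] lo [0.4705 0.0314 0.1809] hi [0.5029 0.0637 0.1869]
yel [218.9 105.1] 34 med [0.3945 0.0451 0.1245] lo [ 0.3632  0.0419 -0.0011] hi [0.3959 0.0486 0.1261]
```

View pics/w3.png

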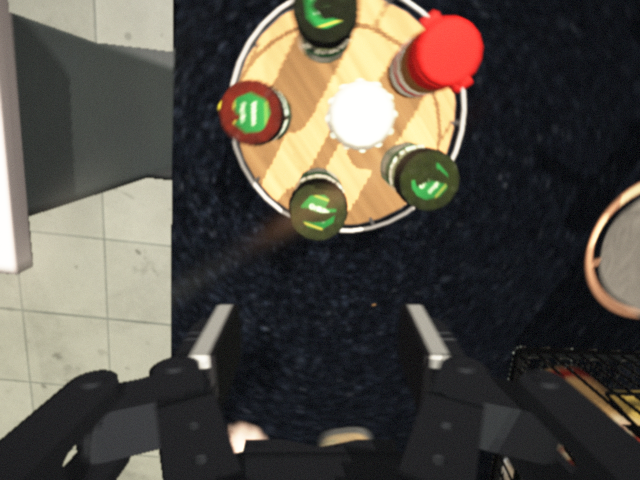

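The cap is now flat: its top sits at z 0.138 and nothing is raised. The knob is at (0.4867, 0.0475). I'll move above it and turn back 36° to leave room for the turn.

{"name": "send_rows", "arguments": {
  "deltas": [
    {"dx": 3,"dy": 16,"dz": 0,"rx": 0,"ry": 0,"rz": -7},
    {"dx": 6,"dy": 32,"dz": 0,"rx": 0,"ry": 0,"rz": -14},
    {"dx": 9,"dy": 48,"dz": 0,"rx": 0,"ry": 0,"rz": -21},
    {"dx": 12,"dy": 64,"dz": 0,"rx": 0,"ry": 0,"rz": -28},
    {"dx": 14,"dy": 80,"dz": 0,"rx": 0,"ry": 0,"rz": -35}
  ],
  "jaw": 85
}}

```text
clock: 6.33
tcp_pos: [0.4868, 0.0521, 0.2922]
orientation: [2.695, 1.615, 0.001]
contact_force: [-0.1, -0.6, -0.6]
grip_width: 0.0848
gripper_force: 0.0
```

```bash
python3 - <<'E'
from h import *
o=r.get_obs();print(o["tcp_pos"],R.from_rotvec(o["orientation"]).as_matrix()[:,0].round(3),o["joints"],o["grip_width"])
f=grab("wrist");H=cv2.cvtColor(f["frame"],cv2.COLOR_BGR2HSV)
f=grab("top");cv2.imwrite("pics/t4.png",f["frame"])
E
```

```text
[0.48683194 0.05206943 0.29221697] [0.472 0.882 0.   ] [ 0.26801722  0.16385273 -0.55636034  1.89530377  0.0963496   1.10833803
 -0.81652541] 0.08477348219922826
```

{"name": "send_rows", "arguments": {
  "deltas": [
    {"dx": 0,"dy": -2,"dz": -20,"rx": 0,"ry": 0,"rz": 0},
    {"dx": 0,"dy": -4,"dz": -40,"rx": 0,"ry": 0,"rz": 0},
    {"dx": 0,"dy": -4,"dz": -60,"rx": 0,"ry": 0,"rz": 0},
    {"dx": 0,"dy": -4,"dz": -70,"rx": 0,"ry": 0,"rz": 0},
    {"dx": 0,"dy": -4,"dz": -70,"rx": 0,"ry": 0,"rz": 0}
  ]
}}

```text
clock: 6.85
tcp_pos: [0.4852, 0.0459, 0.2201]
orientation: [-2.689, -1.621, 0.006]
contact_force: [0.6, -0.4, -0.0]
grip_width: 0.0849
gripper_force: 0.0
```

{"name": "send_rows", "arguments": {
  "deltas": [
    {"dx": 1,"dy": 1,"dz": -15,"rx": 0,"ry": 0,"rz": 0},
    {"dx": 1,"dy": 1,"dz": -30,"rx": 0,"ry": 0,"rz": 0},
    {"dx": 1,"dy": 1,"dz": -45,"rx": 0,"ry": 0,"rz": 0},
    {"dx": 1,"dy": 1,"dz": -58,"rx": 0,"ry": 0,"rz": 0},
    {"dx": 1,"dy": 1,"dz": -58,"rx": 0,"ry": 0,"rz": 0}
  ]
}}

```text
clock: 7.27
tcp_pos: [0.4869, 0.0474, 0.1632]
orientation: [-2.69, -1.62, 0.004]
contact_force: [-0.4, -1.1, -0.0]
grip_width: 0.0849
gripper_force: 0.0
```

{"name": "send_rows", "arguments": {
  "deltas": [
    {"dx": 0,"dy": 0,"dz": 0,"rx": 0,"ry": 0,"rz": 0},
    {"dx": 0,"dy": 0,"dz": 0,"rx": 0,"ry": 0,"rz": 0},
    {"dx": 0,"dy": 0,"dz": 0,"rx": 0,"ry": 0,"rz": 0},
    {"dx": 0,"dy": 0,"dz": 0,"rx": 0,"ry": 0,"rz": 0},
    {"dx": 0,"dy": 0,"dz": 0,"rx": 0,"ry": 0,"rz": 0}
  ],
  "jaw": 30,
  "newtons": 30
}}

```text
clock: 7.68
tcp_pos: [0.488, 0.0482, 0.1655]
orientation: [2.692, 1.618, 0.001]
contact_force: [-3.0, 0.1, 8.0]
grip_width: 0.0368
gripper_force: 29.9
```

{"name": "send_rows", "arguments": {
  "deltas": [
    {"dx": 0,"dy": 0,"dz": 0,"rx": 0,"ry": 0,"rz": 0},
    {"dx": 0,"dy": 0,"dz": 0,"rx": 0,"ry": 0,"rz": 0},
    {"dx": 0,"dy": 0,"dz": 0,"rx": 0,"ry": 0,"rz": 0}
  ]
}}

```text
clock: 7.93
tcp_pos: [0.488, 0.0482, 0.1655]
orientation: [2.692, 1.618, 0.001]
contact_force: [-2.2, 0.1, 8.2]
grip_width: 0.0367
gripper_force: 29.8
```

{"name": "send_rows", "arguments": {
  "deltas": [
    {"dx": 1,"dy": 0,"dz": 2,"rx": 0,"ry": 0,"rz": 2},
    {"dx": 1,"dy": 0,"dz": 2,"rx": 0,"ry": 0,"rz": 6},
    {"dx": 1,"dy": 0,"dz": 2,"rx": 0,"ry": 0,"rz": 11},
    {"dx": 1,"dy": 0,"dz": 2,"rx": 0,"ry": 0,"rz": 16},
    {"dx": 1,"dy": 0,"dz": 2,"rx": 0,"ry": 0,"rz": 20}
  ],
  "newtons": 50
}}

```text
clock: 8.35
tcp_pos: [0.4871, 0.0484, 0.1657]
orientation: [-2.364, -2.066, 0.003]
contact_force: [-3.6, 3.5, -3.2]
grip_width: 0.0365
gripper_force: 54.7
```

{"name": "send_rows", "arguments": {
  "deltas": [
    {"dx": 0,"dy": 0,"dz": 0,"rx": 0,"ry": 0,"rz": 5},
    {"dx": 0,"dy": 0,"dz": 0,"rx": 0,"ry": 0,"rz": 10},
    {"dx": 0,"dy": 0,"dz": 0,"rx": 0,"ry": 0,"rz": 15},
    {"dx": 0,"dy": 0,"dz": 0,"rx": 0,"ry": 0,"rz": 20},
    {"dx": 0,"dy": 0,"dz": 0,"rx": 0,"ry": 0,"rz": 25}
  ]
}}

```text
clock: 8.77
tcp_pos: [0.4859, 0.0484, 0.1657]
orientation: [-1.86, -2.527, 0.006]
contact_force: [-7.7, 2.5, 1.1]
grip_width: 0.0362
gripper_force: 55.2
```

```bash
python3 - <<'E'
from h import *
o=r.get_obs();x=R.from_rotvec(o["orientation"]).as_matrix()[:,0];print(o["tcp_pos"],np.degrees(np.arctan2(x[1],x[0])),o["joints"],o["contact_force"],o["moment"],o["gripper_force"])
E
```

```text
[0.48587624 0.0483505  0.16569256] 107.29481214900119 [ 0.35407361  0.34852869 -0.68872956  2.02781341  0.28721817  0.86637172
 -0.1927491 ] [-7.69691979  2.47383161  1.07641342] [ 0.43963447  1.52253573 -0.1114029 ] 55.243363834451884
```

{"name": "send_rows", "arguments": {
  "deltas": [
    {"dx": 0,"dy": 0,"dz": 0,"rx": 0,"ry": 0,"rz": 5},
    {"dx": 0,"dy": 0,"dz": 0,"rx": 0,"ry": 0,"rz": 10},
    {"dx": 0,"dy": 0,"dz": 0,"rx": 0,"ry": 0,"rz": 15},
    {"dx": 0,"dy": 0,"dz": 0,"rx": 0,"ry": 0,"rz": 20},
    {"dx": 0,"dy": 0,"dz": 0,"rx": 0,"ry": 0,"rz": 25}
  ]
}}

```text
clock: 9.18
tcp_pos: [0.4849, 0.0478, 0.1657]
orientation: [-1.268, -2.868, 0.007]
contact_force: [-12.9, 0.2, 5.7]
grip_width: 0.0361
gripper_force: 55.8
```

{"name": "send_rows", "arguments": {
  "deltas": [
    {"dx": 0,"dy": 0,"dz": 0,"rx": 0,"ry": 0,"rz": 5},
    {"dx": 0,"dy": 0,"dz": 0,"rx": 0,"ry": 0,"rz": 10},
    {"dx": 0,"dy": 0,"dz": 0,"rx": 0,"ry": 0,"rz": 15},
    {"dx": 0,"dy": 0,"dz": 0,"rx": 0,"ry": 0,"rz": 20},
    {"dx": 0,"dy": 0,"dz": 0,"rx": 0,"ry": 0,"rz": 25}
  ]
}}

```text
clock: 9.6
tcp_pos: [0.4842, 0.0468, 0.1657]
orientation: [-0.618, -3.072, 0.009]
contact_force: [-15.5, -2.8, 9.8]
grip_width: 0.0363
gripper_force: 56.2
```

{"name": "send_rows", "arguments": {
  "deltas": [
    {"dx": 0,"dy": 0,"dz": 0,"rx": 0,"ry": 0,"rz": 5},
    {"dx": 0,"dy": 0,"dz": 0,"rx": 0,"ry": 0,"rz": 10},
    {"dx": 0,"dy": 0,"dz": 0,"rx": 0,"ry": 0,"rz": 15},
    {"dx": 0,"dy": 0,"dz": 0,"rx": 0,"ry": 0,"rz": 20},
    {"dx": 0,"dy": 0,"dz": 0,"rx": 0,"ry": 0,"rz": 25}
  ]
}}

```text
clock: 10.02
tcp_pos: [0.484, 0.0457, 0.1657]
orientation: [0.06, -3.131, 0.009]
contact_force: [-16.0, -5.9, 14.0]
grip_width: 0.0363
gripper_force: 56.3
```

{"name": "send_rows", "arguments": {
  "deltas": [
    {"dx": 0,"dy": 0,"dz": 0,"rx": 0,"ry": 0,"rz": 5},
    {"dx": 0,"dy": 0,"dz": 0,"rx": 0,"ry": 0,"rz": 10},
    {"dx": 0,"dy": 0,"dz": 0,"rx": 0,"ry": 0,"rz": 15},
    {"dx": 0,"dy": 0,"dz": 0,"rx": 0,"ry": 0,"rz": 18},
    {"dx": 0,"dy": 0,"dz": 0,"rx": 0,"ry": 0,"rz": 18}
  ]
}}

```text
clock: 10.43
tcp_pos: [0.4841, 0.0448, 0.1657]
orientation: [0.546, -3.082, 0.009]
contact_force: [-16.5, -8.3, 14.9]
grip_width: 0.0364
gripper_force: 56.5
```

```bash
python3 - <<'E'
from h import *
o=r.get_obs();x=R.from_rotvec(o["orientation"]).as_matrix()[:,0];print(o["tcp_pos"],np.degrees(np.arctan2(x[1],x[0])),o["joints"],o["contact_force"],o["moment"],o["gripper_force"])
for n in("top","side","wrist"):
    f=grab(n);cv2.imwrite(f"pics/{n}5.png",f["frame"]);z=f["P"][...,2];P=f["P"]
    H=cv2.cvtColor(f["frame"],cv2.COLOR_BGR2HSV)
    roi=(np.hypot(P[...,0]-.487,P[...,1]-.047)<.13)
    comps(roi&(z>.117)&(z<.129),n+" lids",f,80)
    comps(roi&(z>.130)&(z<.142)&(H[...,1]>150),n+" cap",f,30)
    comps(roi&(z<.03)&(H[...,0]>20)&(H[...,0]<36)&(H[...,1]>150)&(P[...,0]<.39),n+" yel",f,10)
a=cv2.imread("pics/top5.png")[180:300,240:360];b=cv2.imread("pics/side5.png")[180:300,255:375];
cv2.imwrite("pics/c5.png",cv2.resize(np.hstack([a,b]),(800,400),interpolation=cv2.INTER_CUBIC))
E
```

```text
[0.48414739 0.04482741 0.16566832] -159.90200098709067 [ 0.62436688  0.46605924 -1.04641615  2.01445701  0.5002773   0.95626493
  1.2393078 ] [-16.51385998  -8.26522108  14.87641128] [-1.66201453  3.27696519 -0.01571576] 56.47603405639529
top lids [266.9 247.6] 176 med [0.459  0.121  0.1247] lo [0.446  0.0969 0.1195] hi [0.4798 0.1351 0.1282]
top cap [295.3 268.1] 131 med [0.4108 0.0551 0.1375] lo [0.3973 0.0392 0.1333] hi [0.4269 0.0667 0.1411]
top yel [306.3 285.4] 11 med [0.3747 0.0356 0.0018] lo [ 0.3674  0.0333 -0.0026] hi [0.3797 0.038  0.0105]
side lids [302.2 213.4] 96 med [0.4615 0.1085 0.1211] lo [0.4452 0.0905 0.1175] hi [0.475  0.1346 0.1251]
side lids [333.6 216.2] 116 med [0.544  0.0814 0.1211] lo [0.5255 0.0633 0.1181] hi [0.5633 0.106  0.125 ]
side lids [339.2 232.3] 133 med [ 0.5441 -0.0024  0.1214] lo [ 0.5241 -0.0199  0.1178] hi [0.5625 0.0185 0.1239]
side lids [310.1 239.6] 146 med [ 0.463  -0.0289  0.1215] lo [ 0.444  -0.0474  0.1179] hi [ 0.4818 -0.0038  0.1247]
side cap [288. 223.] 113 med [0.4141 0.0388 0.1347] lo [0.397  0.0182 0.1307] hi [0.4318 0.0606 0.137
[... 187 characters left out ...]
393  0.1217] hi [ 0.4815 -0.0009  0.1268]
wrist lids [473.4 298.5] 7198 med [0.4641 0.1137 0.1253] lo [0.4457 0.0951 0.1194] hi [0.4839 0.1344 0.1266]
wrist lids [320.7 281.2] 218 med [0.4805 0.0454 0.1222] lo [0.4796 0.0405 0.1175] hi [0.4849 0.0519 0.1285]
wrist lids [187.6 344.6] 2281 med [ 0.5319 -0.0032  0.1252] lo [ 0.5224 -0.0159  0.1182] hi [0.5447 0.0088 0.1265]
wrist lids [352.5 421.5] 2464 med [0.5462 0.0864 0.1256] lo [0.5273 0.07   0.1245] hi [0.5594 0.101  0.1266]
wrist cap [384.4 143.3] 9829 med [0.4143 0.0473 0.1385] lo [0.3973 0.0261 0.1347] hi [0.4322 0.0669 0.1398]
wrist yel [371.7  71.8] 224 med [0.3736 0.0407 0.0101] lo [ 0.3638  0.0348 -0.    ] hi [0.3784 0.0519 0.0118]
```

View pics/c5.png

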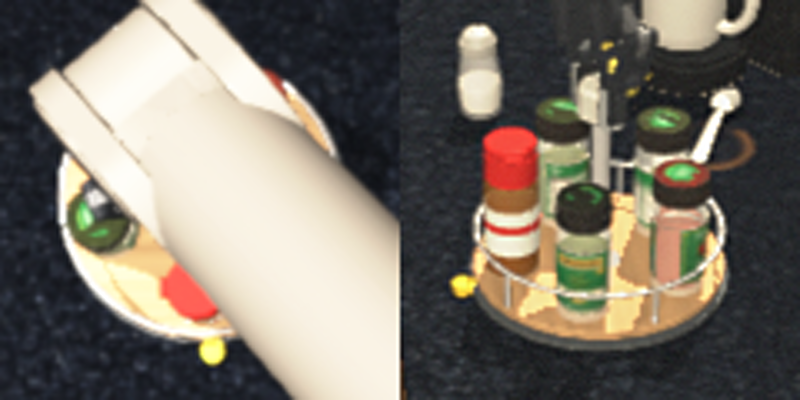

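View pics/wrist5.png

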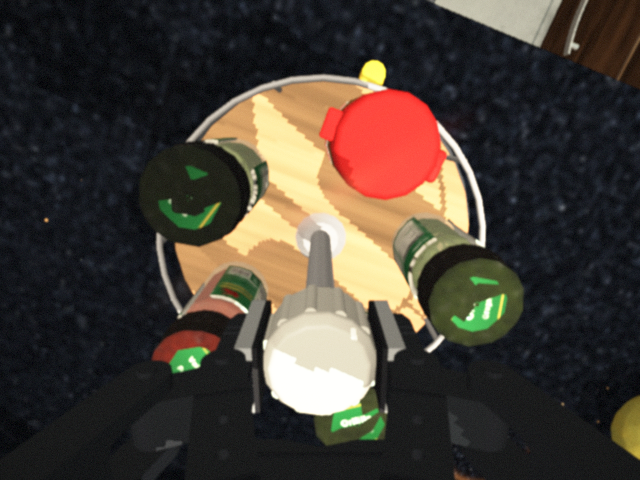

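The jar is close to the front but a few degrees short of the pointer. In the wrist view the cap centre is at (387,144) and the pointer at (373,72). I'll do a more precise fit from that view.

```bash
cat > m.py <<'E'
from h import *
from scipy.optimize import least_squares
f=grab("wrist");P=f["P"];z=P[...,2];H=cv2.cvtColor(f["frame"],cv2.COLOR_BGR2HSV)
v,u=np.mgrid[:480,:640]
def plane(u,v,h):
    d=np.array([(u-f["cx"])/f["f"],(v-f["cy"])/f["f"],1])@f["R"].T;return (f["t"]+d*(h-f["t"][2])/d[2])[:2]
def circ(m,h):
    c,_=cv2.findContours(m.astype(np.uint8),cv2.RETR_EXTERNAL,cv2.CHAIN_APPROX_NONE);c=max(c,key=cv2.contourArea)[:,0]
    q=np.array([plane(a,b,h) for a,b in c])
    s=least_squares(lambda p:np.hypot(*(q-p[:2]).T)-p[2],[*q.mean(0),.02],loss="soft_l1",f_scale=.0005).x;return s
cap=circ((z>.1365)&(z<.1405)&(H[...,1]>150),.138)
near=lambda c:(np.hypot(P[...,0]-c[0],P[...,1]-c[1])<.035)
L=[circ((z>.1235)&(z<.1275)&near(c),.125) for c in((.4617,-.0202),(.4641,.1137))]
print("cap",cap,"lids",L)
pts=[cap[:2],L[0][:2],L[1][:2]];off=np.radians([0,72,-72])
res=lambda p:np.concatenate([q-p[:2]-.072*np.array([np.cos(p[2]+o),np.sin(p[2]+o)]) for q,o in zip(pts,off)])
s=least_squares(res,[.4867,.0473,np.pi]);C=s.x[:2];print("axis",C,"jar ang",np.degrees(s.x[2]),"res",s.fun.round(4))
m=(z>.0075)&(z<.0135)&(H[...,0]>20)&(H[...,0]<36)&(H[...,1]>150)&(P[...,0]<.39)
y=np.array([plane(a,b,.010) for a,b in zip(u[m],v[m])]);ym=(y.max(0)+y.min(0))/2
for w in(y.mean(0),ym,np.median(y,0)):
    for c in(C,[.4867,.0474]): print("ptr",m.sum(),w,np.degrees(np.arctan2(*(w-c)[::-1]))%360,np.hypot(*(w-c)))
for c in(C,[.4867,.0474]):print("jar from cap",np.degrees(np.arctan2(*(cap[:2]-c)[::-1]))%360)
q=P[(z>.1345)&(z<.1405)&(H[...,1]>150)&(np.hypot(P[...,0]-cap[0],P[...,1]-cap[1])<.018)];A=np.c_[q[:,:2]-cap[:2],np.ones(len(q))]
print("cap plane",np.linalg.lstsq(A,q[:,2],rcond=None)[0])
E
python3 m.py
```

```text
cap [0.41495905 0.04825838 0.02005927] lids [array([ 0.46310657, -0.02066625,  0.02165941]), array([0.46554868, 0.11562808, 0.0216872 ])]
axis [0.48669824 0.04705697] jar ang 178.99206486023948 res [ 0.0002 -0.0001 -0.0001  0.0004 -0.0001 -0.0003]
ptr 165 [0.3735783  0.04149503] 182.81487949639705 0.1132565911700517
ptr 165 [0.3735783  0.04149503] 182.98813406867473 0.11327571540087723
ptr 165 [0.37227961 0.04273544] 182.16300162296335 0.1145002125137959
ptr 165 [0.37227961 0.04273544] 182.33447539754934 0.11451543348246332
ptr 165 [0.37584113 0.04061016] 183.32824345325847 0.11104440197074873
ptr 165 [0.37584113 0.04061016] 183.504850971396 0.11106660418678382
jar from cap 179.0405590116572
jar from cap 179.31448600217726
cap plane [-0.00082338 -0.00088221  0.13865368]
```

{"name": "send_rows", "arguments": {
  "deltas": [
    {"dx": -1,"dy": 0,"dz": 1,"rx": 0,"ry": 0,"rz": 1},
    {"dx": -2,"dy": -1,"dz": 2,"rx": 0,"ry": 0,"rz": 2},
    {"dx": -3,"dy": -1,"dz": 3,"rx": 0,"ry": 0,"rz": 3},
    {"dx": -3,"dy": -2,"dz": 3,"rx": 0,"ry": 0,"rz": 4},
    {"dx": -3,"dy": -2,"dz": 3,"rx": 0,"ry": 0,"rz": 4}
  ]
}}

```text
clock: 11.05
tcp_pos: [0.4841, 0.0446, 0.166]
orientation: [0.654, -3.07, -0.003]
contact_force: [8.0, 3.6, -37.5]
grip_width: 0.036
gripper_force: 56.6
```

```bash
cat >> m.py <<'E'
# pointer: symmetry axis via mid-edge in polar coordinates about C
col=(H[...,0]>18)&(H[...,0]<38)&(H[...,1]>130)&(P[...,0]<.39)&(z<.03)
n,l,st,c=cv2.connectedComponentsWithStats(col.astype(np.uint8));i=1+st[1:,4].argmax();k=l==i
q=np.array([plane(a,b,.010) for a,b in zip(u[k],v[k])]);th=np.degrees(np.arctan2(*(q-C).T[::-1]))%360;rr=np.hypot(*(q-C).T)
for a in np.arange(.102,.126,.003):
    b=(rr>=a)&(rr<a+.003)
    if b.sum()>4: print(a.round(3),b.sum(),th[b].min().round(2),th[b].max().round(2),((th[b].min()+th[b].max())/2).round(2))
x=f["frame"];print(st[i],c[i]);cv2.imwrite("pics/p6.png",cv2.resize(x[40:200,300:460],(600,600),interpolation=cv2.INTER_CUBIC))
E
python3 m.py
```

```text
cap [0.41505537 0.04307686 0.02005693] lids [array([ 0.46804377, -0.0222051 ,  0.02166764]), array([0.46068988, 0.11392322, 0.021702  ])]
axis [0.4867052  0.04704026] jar ang 183.1126693588697 res [ 0.0002 -0.0001 -0.0002  0.0003 -0.0001 -0.0003]
ptr 165 [0.37352363 0.0413221 ] 182.89224218437306 0.11332593006339083
ptr 165 [0.37352363 0.0413221 ] 183.07399821096246 0.11333945788386056
ptr 165 [0.37227211 0.04272134] 182.1614283363021 0.11451456798679135
ptr 165 [0.37227211 0.04272134] 182.34137325421148 0.11452350344377962
ptr 165 [0.37572206 0.04019214] 183.53091252976054 0.11119421973127962
ptr 165 [0.37572206 0.04019214] 183.71605998797196 0.11121176478599172
jar from cap 183.16616313808032
jar from cap 183.45312116702203
cap plane [1.36464829e-04 7.97212195e-04 1.38646972e-01]
0.108 114 177.7 186.87 182.28
0.111 128 177.7 186.96 182.33
0.114 130 178.01 186.42 182.21
0.117 110 178.45 185.9 182.18
0.12 46 179.7 184.73 182.21
[368  61  29  27 530] [383.46981132  73.62641509]
```

View pics/p6.png

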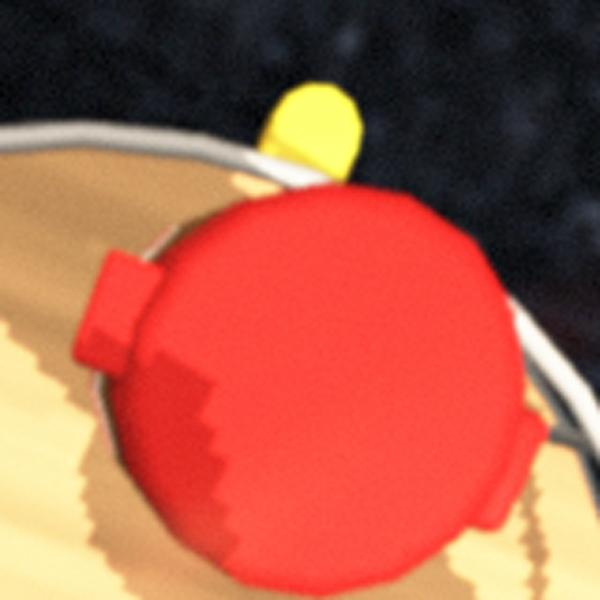

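{"name": "send_rows", "arguments": {
  "deltas": [
    {"dx": 0,"dy": 0,"dz": -1,"rx": 0,"ry": 0,"rz": 0},
    {"dx": -1,"dy": 0,"dz": -2,"rx": 0,"ry": 0,"rz": 0},
    {"dx": -1,"dy": 0,"dz": -2,"rx": 0,"ry": 0,"rz": 0}
  ]
}}

```text
clock: 11.35
tcp_pos: [0.4841, 0.0446, 0.1659]
orientation: [0.652, -3.072, 0.001]
contact_force: [5.8, -0.1, -26.2]
grip_width: 0.0362
gripper_force: 57.6
```

```bash
cat >> m.py <<'E'
print("-----")
w=(z>.014)&(z<.026)&(H[...,0]<30)&(H[...,1]>40)&(H[...,2]>70)
uu,vv=u[w],v[w];q=np.array([plane(a,b,.020) for a,b in zip(uu,vv)])
t=np.degrees(np.arctan2(*(q-C).T[::-1]))%360;rad=np.hypot(*(q-C).T);E=[]
for a in range(0,360,3):
    b=(t>=a)&(t<a+3)
    if b.sum()>20: j=np.where(b)[0][rad[b].argmax()]; E.append((*q[j],rad[j]))
E=np.array(E);E=E[(E[:,2]>.098)&(E[:,2]<.109)]
s=least_squares(lambda p:np.hypot(*(E[:,:2]-p[:2]).T)-p[2],[*C,.104],loss="soft_l1",f_scale=.0005)
s2=least_squares(lambda p:np.hypot(*(E[:,:2]-p[:2]).T)-.104,C,loss="soft_l1",f_scale=.0005)
print("disc",len(E),s.x,s2.x)
V=H[...,2];print("V percentiles",np.percentile(V[k],[5,25,50,75,95]))
for thr in(200,225,240):
    kk=k&(V>thr)
    if kk.sum()<50: continue
    q=np.array([plane(a,b,.010) for a,b in zip(u[kk],v[kk])]);cc=s2.x
    th=np.degrees(np.arctan2(*(q-cc).T[::-1]))%360;rr=np.hypot(*(q-cc).T)
    for a in np.arange(.108,.120,.003):
        b=(rr>=a)&(rr<a+.003)
        if b.sum()>4: print(thr,a.round(3),b.sum(),th[b].min().round(2),th[b].max().round(2),((th[b].min()+th[b].max())/2).round(2))
E
python3 m.py | sed -n '2p;/cap plane/p;/-----/,$p'
```

```text
axis [0.48669718 0.04702832] jar ang 183.0144351255207 res [ 0.0002 -0.0001 -0.0002  0.0004 -0.0001 -0.0003]
cap plane [ 0.00065571 -0.00064092  0.13864255]
-----
disc 50 [0.48706643 0.04722657 0.10294364] [0.48825154 0.0475043 ]
V percentiles [ 99.95 244.   254.   255.   255.  ]
200 0.108 50 178.48 186.44 182.46
200 0.111 97 178.33 186.33 182.33
200 0.114 116 178.47 186.22 182.34
200 0.117 106 178.89 185.91 182.4
225 0.108 48 178.64 186.33 182.48
225 0.111 94 178.48 186.22 182.35
225 0.114 113 178.61 186.11 182.36
225 0.117 105 178.89 185.71 182.3
240 0.108 40 178.64 186.01 182.32
240 0.111 87 178.62 185.9 182.26
240 0.114 111 178.62 186.01 182.31
240 0.117 103 178.89 185.61 182.25
```

{"name": "send_rows", "arguments": {
  "deltas": [
    {"dx": 0,"dy": 0,"dz": -1,"rx": 0,"ry": 0,"rz": -0.3},
    {"dx": 0,"dy": 0,"dz": -2,"rx": 0,"ry": 0,"rz": -0.6},
    {"dx": 0,"dy": 0,"dz": -3,"rx": 0,"ry": 0,"rz": -0.6},
    {"dx": 0,"dy": 0,"dz": -3,"rx": 0,"ry": 0,"rz": -0.6},
    {"dx": 0,"dy": 0,"dz": -3,"rx": 0,"ry": 0,"rz": -0.6}
  ]
}}

```text
clock: 11.82
tcp_pos: [0.4842, 0.0447, 0.1657]
orientation: [0.635, -3.075, 0.006]
contact_force: [-7.2, -6.3, 7.5]
grip_width: 0.0363
gripper_force: 61.0
```

```bash
python3 m.py | sed -n '2p;/cap plane/p;/^240/p'; python3 -c "
from h import *
o=r.get_obs();print(o['contact_force'],o['moment'],o['qvel'],o['gripper_force'])"
```

```text
axis [0.48669418 0.04705421] jar ang 182.3133746707919 res [ 0.0002 -0.0001 -0.0002  0.0004 -0.0001 -0.0003]
cap plane [-0.00101531 -0.00156422  0.13865165]
240 0.108 45 178.73 186.19 182.46
240 0.111 82 178.56 185.86 182.21
240 0.114 111 178.69 186.05 182.37
240 0.117 104 178.95 185.84 182.39
[-7.52315573 -7.69524146  8.46517201] [-1.45044008  1.53163485 -0.02748906] [-0.00191751 -0.00098851 -0.00093022  0.00064764 -0.0008968  -0.00060223
  0.0010393 ] 61.00168569479138
```

The jar is at 182.3° and the pointer at about 182.3°. The cap is flat, the grip is firm and the forces are small, so I'm handing in.

```bash
python3 -c "
from bench import r
print(r.hand_in())"
```

```text
the job is handed in; nothing more can be done
None
```

The job is handed in: I pressed the red cap shut, then turned the carousel until its jar lined up with the yellow pointer (both measured at about 182.3°), and the gripper is still holding the knob; no verdict came back.

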